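# Load a board into the tester and hold its enabling key half pressed

## Robot

A 6-joint arm with a two-finger parallel gripper is mounted at the origin on the work surface; the furniture and walls round the work are solid. World frame = base frame: x ahead of the robot, y to its left, z up, the work surface at z = 0. Lengths are in m, angles in rad, forces in N, time in s.
With the tool pointing down it reaches from about 0.325 to 0.775 m from the base axis. Payload 5.5 kg.
Tool frame: the origin (TCP) lies between the finger pads; the fingertips stand 8 mm ahead of it and the grasp point (between the pads) lies 11 mm behind it (tcp_to_tips is the distance from the TCP to the fingertips, in m); z points along the fingers, y is the line along which they close (so a half turn about z gives the same grasp; the last joint's range is limited). The gripper opens to 88 mm and grips with 3 to 60 N. Pads are 20 mm wide; open, the fingers measure 115 mm over their backs; the gripper's body (75 mm by 178 mm) begins 61 mm behind the grasp point.
Start: joints at [-1.196, 0.091, 1.231, -0, 1.82, -0.057], TCP at [0.251, -0.545, 0.231] pointing down, gripper open.
Joint ranges: [-2.87, 2.87], [-0.86, 2.18], [0.17, 2.46], [-1.51, 4.65], [0.06, 2.69], [-2.65, 2.65]. Speed limits (rad/s): [2.57, 2.57, 3.01, 3.14, 3.14, 3.14].

## Interface

Orientations are given as a unit quaternion [w, x, y, z].
In Python, from bench import * gives the robot as it stands. Calls block until the motion is done:
- move_to(position, orientation): joint-space move of the TCP to a pose.
- move_l(position, speed=0.15, orientation=None): straight line of the TCP; orientation=None keeps the orientation; speed is the mean speed in m/s.
- movej(angles): joint-space move.
- gripper_open() and close(): open the fingers fully, or close them until they stop; the grip force is fixed at half the most.
- hold(seconds).
- inverse_kinematics(position, orientation): joint angles nearest the present ones, or None.
- state(): the state.
- get_image(name): name is "side" or "top" or "wrist"; returns a dict with "frame" (420x560x3 uint8, blue, green, red), "depth" (420x560 float32, m along the optical axis (not along the pixel's ray), 0 where there is no reading), "camera_matrix" (3x3 intrinsics, pixels), "view" (4x4, takes a point from world to camera coordinates). Camera axes: x right, y up, looking along -z (the intrinsics and any distortion apply to the point x, -y, -z); pixel columns grow to the right and rows downward; lengths in m; the calibration is good to about 2 mm. The wrist camera is an equidistant fisheye: a pixel r from the principal point sees the ray r / f radians off the axis. A picture is of the moment at which its call begins.
A pose or a line that the arm cannot do raises IKError and nothing moves.
- job_done(): hands the job in; it is judged then, once.
The state is a dict: "time": time; "joint_pos": joint angles; "dq": joint speeds; "joint_torque": joint torques, N m; "ee_pos": TCP position; "ee_rot": TCP orientation; "ft_force": force on the tool from outside, world axes, zero at the start; "moment": the same for the moment, N m; "finger_gap": finger opening in m; "finger_force": force on a finger pad.
Only numpy, scipy, OpenCV 4.12 (cv2) and the standard library are available. Lean on these libraries where they do the work, as an engineer would, in place of code of your own. Each camera call takes 0.05 s, during which the arm holds its last target. There are 200 camera calls.

## Task

Take the circuit board out of the storage rack and slide it edgewise, upright, into the slot of the board tester until it is fully home, and let go of it. Then press the tester's round spring-loaded enabling key half way down with the fingers, so that its top is level with the rim of the guard ring round it (7 mm of its 14 mm travel; never push it towards its bottom stop, which trips the cut-out), and keep holding it there: the job finishes with the key still held half pressed. Leave the spool, the jar and the tip cleaner behind the work where they are.

Things in the scene. Friction and masses are not known exactly. Their poses are not given: they have to be found in the camera images.
- board: The dark circuit board with its chips, 90 x 50 mm, 8 mm thick (the chips on one face look up to 2 mm proud), 20 to 50 g. It starts standing upright on a 90 mm edge in the middle groove of the rack, its top edge 56 mm above the desk. Origin: middle of its back face. Its own x runs along the 90 mm length (level), y along the 50 mm height (up), z through its thickness.
- board_centre (a point): The centre of the board's solid (half its length, height and 8 mm thickness), with the board's axes; 25 mm below its top edge. At the start it is 31 mm above the desk.
- board_rack: Grey plastic storage rack fixed to the desk, a block 122 x 100 x 18 mm with three parallel grooves (93.5 mm long along its x, 11.5 mm wide, 12 mm deep, 30 mm apart); the board stands in the middle one, the others are empty. Origin: centre of its underside.
- tester: The board tester, fixed to the desk: a low grey housing 130 (its x) x 190 (its y) x 30 mm high, with a white socket block (118 x 36 mm, top 60 mm above the desk) on its +y half and the round key on its -y half. Origin: centre of its underside, z up.
- slot_mouth (a point): Centre of the slot's mouth in the socket's top face, 60 mm above the desk, with the tester's axes. The slot is 93.5 mm long along x, 11.5 mm wide along y and 22 mm deep, its mouth slightly chamfered. The fully home board (either face to either side) has its 90 mm edge down along the slot and its centre 3 mm above this point, and its top edge 88 mm above the desk.
- key_top (a point): Centre of the flat top of the key: a black disc 38 mm across, 105 mm from the slot along the tester's -y. At rest it is 52 mm above the desk; it moves straight down. The fixed aluminium guard ring round it is 46 mm across inside, 54 mm outside, and its rim is 45 mm above the desk, 7 mm below the top of the key at rest.
- key (a joint): How far the key is pressed down, in m: 0 at rest, 0.007 half way (top level with the ring's rim), 0.014 at its bottom stop. It springs back: about 4 N starts it, 7.5 N holds it half way, 11 N bottoms it.
- monitor_0: An obstacle: the far monitor, to the right of the work, fixed. Its upright screen, 460 mm wide and 16 mm thick, spans heights of 100 to 430 mm above the desk; keep the arm clear of it. Origin: centre of its foot's underside; the screen's width runs along its y (230 mm to either side).
- solder_spool: Bystander: a standing spool of solder, 37 mm across, 62 mm high, behind the work. Origin: centre of its underside.
- blue_jar: Bystander: a small jar, 23 mm across, 30 mm high, behind the work. Origin: centre of its underside.
- tip_cleaner: Bystander: a tip cleaner, a pale round cup full of copper-coloured shavings, 42 mm across, 48 mm high, behind the work. Origin: centre of its underside.
Mind the look-alikes: they are no part of the job. There is more than one size of the board; the one meant has the size given above.

How it is judged:
On the way:
1. the board stands fully home in the tester's slot and is let go (z of board_centre in the frame of slot_mouth between 0 and 0.0065 m and x of board_centre in the frame of slot_mouth between -0.006 and 0.006 m and y of board_centre in the frame of slot_mouth between -0.006 and 0.006 m and angle between the y axis of board_centre and the z axis of slot_mouth, either way round below 0.22 rad and contact force between the fingers and board below 0.05 N), for 0.2 s.
At the end, for the whole second after the job is handed in: The board stands upright in the tester's slot, fully home (within 3.5 mm of the slot's floor, 6 mm of its middle) and not touched by the fingers, and the fingers hold the key pressed 4.5 to 9.5 mm, with more than 3 N (all of step 1 and value of joint key between 0.0045 and 0.0095 m and contact force between the fingers and tester above 3 N); the arm keeps its last pose, push and grip.
It fails at once if the key is pushed to its bottom stop (beyond 12.5 mm) (value of joint key above 0.0125 m).
It fails at once if the solder spool is moved by more than 2 cm (distance of solder_spool from where it was at the start of the episode above 0.02 m).
It fails at once if the blue jar is moved by more than 2 cm (distance of blue_jar from where it was at the start of the episode above 0.02 m).
It fails at once if the tip cleaner is moved by more than 2 cm (distance of tip_cleaner from where it was at the start of the episode above 0.02 m).
It also fails if it takes over 48 s, if anything falls off the work surface, if the arm or the gripper's body presses on something with over 40 N, if the wrist force passes 120 N, or if a joint passes its speed limit or range.

## Working session

There is one attempt and no reset: what is moved stays moved. The work goes in short steps, each a Python script; the robot and the scene stay as the last script left them, time stands still between calls to the robot, and variables do not carry over. Pictures are saved under pics/ and viewed, at most 10 in all, crops included, and the job is handed in when it is done.

```bash
mkdir -p pics; ls; python3 - <<'E'
from bench import *
import cv2,numpy as np
for n in("top","side"):
    d=get_image(n); cv2.imwrite(f"pics/{n}0.png",d["frame"]); np.savez(f"{n}0.npz",**{k:np.array(v) for k,v in d.items()})
    print(d["camera_matrix"],d["view"],[k for k in d])
print(state())
E
```

```text
pics
[[412.62490807   0.         282.58607248]
 [  0.         412.62490807 209.1724526 ]
 [  0.           0.           1.        ]] [[-0.00871221 -0.99984726  0.01515113 -0.04999747]
 [ 0.98984024 -0.00647267  0.14203663 -0.53695331]
 [-0.14191687  0.01623465  0.98974544 -0.99960708]
 [ 0.          0.          0.          1.        ]] ['frame', 'depth', 'camera_matrix', 'view']
[[386.90720462   0.         281.47226832]
 [  0.         386.90720462 207.37259259]
 [  0.           0.           1.        ]] [[-0.94639265 -0.32297436  0.00534074  0.48230098]
 [ 0.21694887 -0.62328896  0.75129492 -0.18078082]
 [-0.23932017  0.71217866  0.65994501 -0.81714085]
 [ 0.          0.          0.          1.        ]] ['frame', 'depth', 'camera_matrix', 'view']
{'time': 0.1, 'joint_pos': array([-1.19570491e+00,  9.17582721e-02,  1.23175825e+00, -2.72210198e-05,
        1.81979276e+00, -5.66971678e-02]), 'dq': array([ 7.64691365e-04, -3.71962684e-03, -1.75950940e-03,  9.54460503e-05,
        3.12023055e-04,  1.13785498e-03]), 'joint_torque': array([ 1.90390740e-03, -4.47856987e+01, -4.07569957e+01,  6.99579972e-02,
        2.84191919e-02, -1.06215364e-04]), 'ee_pos': array([ 0.25099703, -0.54470075,  0.22963916]), 'ee_rot': array([-8.45372223e-04,  9.76785565e-01,  2.14217699e-01, -1.49092007e-04]), 'ft_force': array([-1.30660719,  0.11455944,  0.36829305]), 'moment': array([-0.03387287, -0.00621199, -0.03002309]), 'finger_force': 0.0, 'finger_gap': 0.08780722302719132}
```

View pics/top0.png

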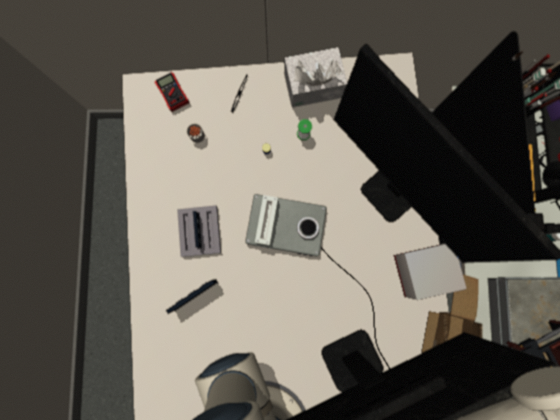

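View pics/side0.png

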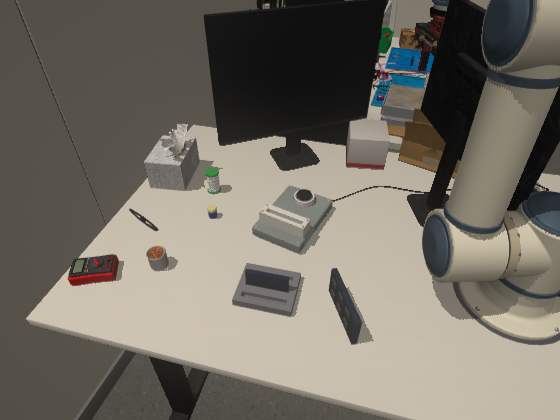

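The top view shows the rack at (198,231), with a board in its middle groove. The tester is at (287,225), with its white socket at (263,220) and key at (308,228). A second, longer board stands on the desk at (192,296) and is a look-alike. Next I'll measure the positions and make a confirming crop.

```bash
cat > h.py <<'E'
import numpy as np,cv2
def cloud(d):
    K,V,D=d["camera_matrix"],d["view"],d["depth"]
    v,u=np.indices(D.shape); 
    c=np.stack([(u-K[0,2])/K[0,0]*D,-(v-K[1,2])/K[1,1]*D,-D],-1)
    return (c-V[:3,3])@V[:3,:3]
def ray(d,uv,z):
    K,V=d["camera_matrix"],d["view"]; uv=np.atleast_2d(uv).astype(float)
    c=np.stack([(uv[:,0]-K[0,2])/K[0,0],-(uv[:,1]-K[1,2])/K[1,1],-np.ones(len(uv))],-1)
    w=c@V[:3,:3]; o=-V[:3,:3].T@V[:3,3]
    return o+w*((z-o[2])/w[:,2])[:,None]
def rect(p):
    (c,s,a)=cv2.minAreaRect((np.asarray(p)[:,:2]*1000).astype(np.float32)); return np.round(c,1),np.round(s,1),round(a,1)
E
python3 - <<'E'
from h import *
a=np.load("top0.npz"); b=np.load("side0.npz")
crop=cv2.resize(a["frame"][190:320,155:335],None,fx=4.4,fy=4.4,interpolation=cv2.INTER_CUBIC); 
crop=np.clip(crop.astype(float)*1.3,0,255).astype(np.uint8); cv2.imwrite("pics/crop1.png",crop)
for n,d in(("top",a),("side",b)):
    P=cloud(d); z=P[...,2]; print(n,"desk z",np.median(z[(P[...,0]>.3)&(P[...,0]<.7)&(abs(P[...,1])<.3)]))
    m=((z>.025)&(z<.12)&(P[...,0]>.2)&(P[...,0]<.8)&(abs(P[...,1])<.4)).astype(np.uint8)
    k,l,s,c=cv2.connectedComponentsWithStats(m)
    for i in range(1,k):
        if s[i,4]>40:
            q=P[l==i]; print(s[i],np.round(np.percentile(q[:,2],[5,50,95]),3)); 
            for lo,hi in((.025,.04),(.04,.048),(.048,.056),(.056,.066)):
                r=q[(q[:,2]>lo)&(q[:,2]<hi)]
                if len(r)>15: print("  ",lo,len(r),rect(r))
# white socket / dark disc by colour in top
f=a["frame"]; g=cv2.cvtColor(f,cv2.COLOR_BGR2GRAY)
R=np.zeros_like(g);R[190:265,240:335]=1
m=((g>165)&(R>0)).astype(np.uint8)
print(np.unique(g[200:240,255:275]//10,return_counts=True))
E
```

```text
top desk z 0.0015312864746644416
[333 119 100 109 431] [0.033 0.111 0.119]
   0.025 37 (array([ 584.4, -339.5]), array([43.6,  4.7]), 45.1)
[298 120  14  17 198] [0.03  0.062 0.065]
   0.025 26 (array([ 734.4, -109.5]), array([29.1,  9.8]), 80.8)
   0.056 159 (array([ 745. , -111.1]), array([33.1, 36.4]), 89.9)
[186 124  17  17 170] [0.028 0.04  0.047]
   0.025 92 (array([740.6, 171.8]), array([40.4, 39.7]), 63.0)
   0.04 71 (array([740.1, 169.9]), array([38.6, 35.9]), 14.7)
[262 144   9   9  62] [0.028 0.03  0.033]
   0.025 62 (array([698.5, -12.7]), array([20.4, 20.9]), 1.3)
[ 245  194   82   62 3782] [0.027 0.031 0.061]
   0.025 2916 (array([498.7, -61.7]), array([189.9, 130.5]), 79.9)
   0.04 138 (array([509.4, -63.6]), array([102.3, 152. ]), 5.1)
   0.048 201 (array([494.9, -70.2]), array([139.4, 110.8]), 81.0)
   0.056 527 (array([499.1, -60.8]), array([134. , 117.5]), 79.8)
[193 211   8  37 205] [0.028 0.055 0.059]
   0.025 34 (array([487.8, 156.1]), array([88.3,  2.6]), 5.5)
   0.04 18 (array([485.2, 155.8]), array([84.5,  2.9]), 5.5)
   0.048 74 (array([487.9, 160. ]), array
[... 2189 characters left out ...]
([88.4,  6.9]), 7.9)
   0.04 110 (array([486.1, 166.2]), array([89.5,  5.8]), 6.5)
   0.048 144 (array([486.4, 162.4]), array([89.5, 11.2]), 6.1)
   0.056 96 (array([486. , 163.1]), array([88.1,  9.3]), 5.8)
[330 268  32  70 924] [0.027 0.062 0.073]
   0.025 191 (array([329.6, 172.6]), array([ 11.4, 130.6]), 37.1)
   0.04 71 (array([328.2, 174.5]), array([ 10.6, 126.2]), 37.3)
   0.048 102 (array([328.8, 174.5]), array([ 11.7, 125.5]), 38.0)
   0.056 165 (array([329.2, 173.5]), array([ 11.6, 128.9]), 37.9)
(array([ 6,  7,  8,  9, 10, 11, 12, 13, 14, 15, 16, 17, 18, 19, 20, 21],
      dtype=uint8), array([ 10,  14,   8,   5,   8,  47,  40, 116,  45,  41,  28,  28,  38,
        76, 167, 129]))
```

View pics/crop1.png

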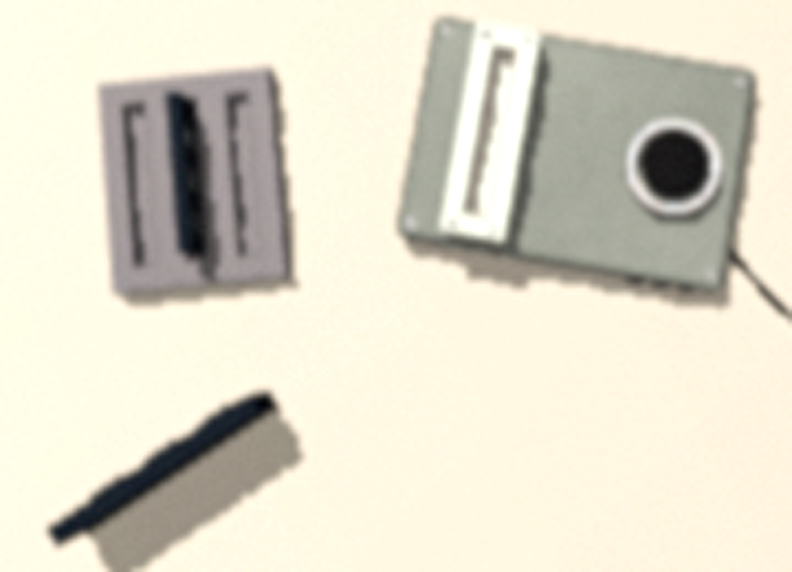

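The crop confirms it. The 90 mm board is the one in the rack's middle groove, with its top edge at (190,175) in the crop. The longer one (about 127 mm) lies diagonally at (160,465) and is the look-alike. Before moving, I'll map the tall obstacles between the start pose and the work.

```bash
python3 - <<'E'
from h import *
M=np.full((600,760,3),255,np.uint8)
for n,col in(("top",(0,0,255)),("side",(255,0,0))):
    P=cloud(np.load(n+"0.npz")).reshape(-1,3); P=P[np.isfinite(P).all(1)]
    for lo,hi,w in((.005,.09,.35),(.09,.25,.7),(.25,.6,1.)):
        q=P[(P[:,2]>lo)&(P[:,2]<hi)]
        r=(500-q[:,0]*500).astype(int); c=(380-q[:,1]*500).astype(int)
        ok=(r>=0)&(r<600)&(c>=0)&(c<760); M[r[ok],c[ok]]=(np.array(col)*w+255*(1-w)).astype(np.uint8)
for i in range(0,600,50): cv2.putText(M,f"{(500-i)/500:.1f}",(0,i+4),0,.35,0)
for j in range(30,760,50): cv2.putText(M,f"{(380-j)/500:.1f}",(j-8,595),0,.35,0)
cv2.circle(M,(380+272,500-125),6,(0,160,0),2); cv2.circle(M,(380,500),6,(0,160,0),2)
cv2.imwrite("pics/map.png",M)
E
```

```text
(no output)
```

View pics/map.png

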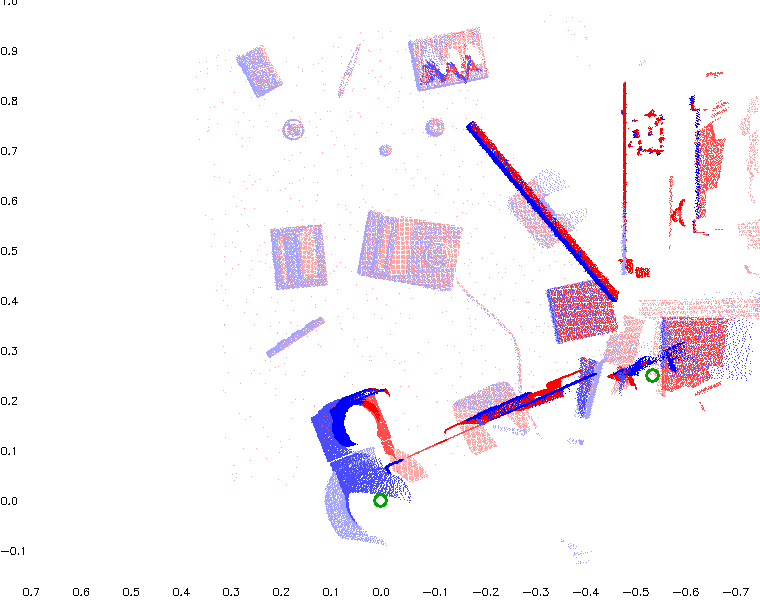

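The map shows the near monitor's screen running from (0.13,-0.13) to (0.27,-0.43), and the far one from (0.76,-0.18) to (0.40,-0.47). The start TCP lies beyond both. I'll lift above the screens, swing the base, then hover over the board.

```bash
cat >> h.py <<'E'
def down(yaw): return [0,np.cos(yaw/2),np.sin(yaw/2),0]
def snap(n,name):
    import bench
    d=bench.get_image(n); cv2.imwrite(f"pics/{name}.png",d["frame"]); np.savez(name+".npz",**{k:np.array(v) for k,v in d.items()}); return d
E
python3 - <<'E'
from bench import *
from h import *
P=cloud(np.load("side0.npz")).reshape(-1,3)
q=P[(P[:,0]>.12)&(P[:,0]<.29)&(P[:,1]<-.15)&(P[:,1]>-.43)]; print("near mon zmax",np.percentile(q[:,2],99.5))
p=state()["ee_pos"]; o=state()["ee_rot"]
for z in(.60,.57,.54):
    for r in (1,.9,.8):
        t=[p[0]*r,p[1]*r,z]; j=inverse_kinematics(t,list(o))
        print(z,r,None if j is None else np.round(j,2))
for y in(.096,.096+np.pi,.096-np.pi): 
    j=inverse_kinematics([.4868,.162,.2],down(y)); print(y,j)
for y in(-.178,-.178+np.pi,-.178-np.pi): print(y,inverse_kinematics([.508,-.01,.2],down(y)))
E
```

```text
near mon zmax 0.4598488605911348
0.6 1 None
0.6 0.9 None
0.6 0.8 [-1.21  0.29  0.26 -0.    2.6  -0.07]
0.57 1 None
0.57 0.9 None
0.57 0.8 [-1.21  0.18  0.47 -0.    2.5  -0.07]
0.54 1 None
0.54 0.9 [-1.2   0.29  0.4  -0.    2.45 -0.06]
0.54 0.8 [-1.21  0.1   0.63 -0.    2.42 -0.07]
0.096 [ 2.54938250e-01 -1.47364245e-01  1.51887702e+00 -4.44089210e-16
  1.77007988e+00  1.72973458e+00]
3.237592653589793 [ 2.54938250e-01 -1.47364245e-01  1.51887702e+00 -4.44089210e-16
  1.77007988e+00 -1.41185808e+00]
-3.045592653589793 [ 2.54938250e-01 -1.47364245e-01  1.51887702e+00 -4.44089210e-16
  1.77007988e+00 -1.41185808e+00]
-0.178 [-8.66487075e-02 -1.60778673e-01  1.53093774e+00 -4.44089210e-16
  1.77143359e+00  1.66214762e+00]
2.963592653589793 [-8.66487075e-02 -1.60778673e-01  1.53093774e+00 -4.44089210e-16
  1.77143359e+00 -1.47944503e+00]
-3.319592653589793 [-8.66487075e-02 -1.60778673e-01  1.53093774e+00 -4.44089210e-16
  1.77143359e+00 -1.47944503e+00]
```

```bash
python3 - <<'E'
from bench import *
from h import *
p=state()["ee_pos"]
move_l([p[0],p[1],.46],speed=.3)
move_l([p[0]*.8,p[1]*.8,.57],speed=.3)
j=np.array(state()["joint_pos"]); j[0]=.255; j[5]=-1.41; movej(list(j))
move_to([.4868,.162,.2],down(.096+np.pi))
s=state(); print(s["time"],s["ee_pos"],s["ft_force"])
d=snap("wrist","w_board"); print(d["camera_matrix"],d["view"])
E
```

```text
5.4417 [0.4875139  0.16196886 0.20161801] [0.42205924 0.37446259 0.28582405]
[[325.1922621    0.         277.61046632]
 [  0.         325.1922621  215.05967244]
 [  0.           0.           1.        ]] [[-0.09617122  0.99536303 -0.00188195 -0.1145394 ]
 [-0.95717688 -0.09300006 -0.27415946  0.50689322]
 [-0.27306321 -0.0245649   0.96168241 -0.22513426]
 [ 0.          0.          0.          1.        ]]
```

View pics/w_board.png

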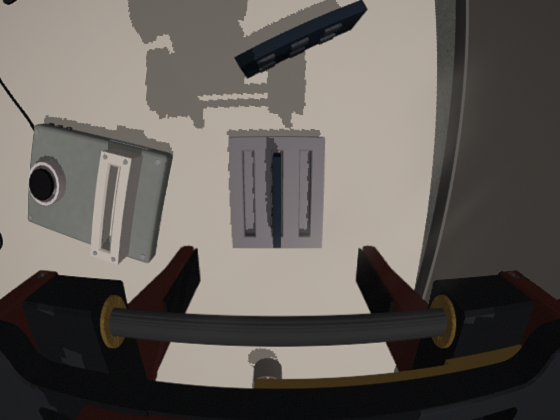

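Wrist view: the board's dark top edge is at (277,200), centred in the rack (229-324, 136-248). The slot is at (112,208) in the white socket and the key at (43,184). Next I'll look straight down at the slot from the same height, then measure both.

```bash
cat >> h.py <<'E'
def fray(d,uv,z):
    K,V=d["camera_matrix"],d["view"]; uv=np.atleast_2d(uv).astype(float)
    a=(uv[:,0]-K[0,2])/K[0,0]; b=(uv[:,1]-K[1,2])/K[1,1]; r=np.hypot(a,b)+1e-12
    c=np.stack([np.sin(r)*a/r,-np.sin(r)*b/r,-np.cos(r)],-1); w=c@V[:3,:3]; o=-V[:3,:3].T@V[:3,3]
    return o+w*((z-o[2])/w[:,2])[:,None]
def fcloud(d):
    D=d["depth"]; v,u=np.indices(D.shape); K,V=d["camera_matrix"],d["view"]
    a=(u-K[0,2])/K[0,0]; b=(v-K[1,2])/K[1,1]; r=np.hypot(a,b)+1e-12; t=np.tan(np.minimum(r,1.4))
    c=np.stack([t*a/r*D,-t*b/r*D,-D],-1); return (c-V[:3,3])@V[:3,:3]
E
python3 - <<'E'
from bench import *
from h import *
move_to([.50,-.03,.22],down(-.178+np.pi))
print(state()["time"]); d=snap("wrist","w_slot")
a=np.load("w_board.npz"); b=np.load("w_slot.npz")
for n,d in(("A",a),("B",b)):
    P=fcloud(d); z=P[...,2]; x,y=P[...,0],P[...,1]; D=d["depth"]>0
    print(n,"desk",np.median(z[D&(x>.4)&(x<.6)&(y>.07)&(y<.09)]))
    def rep(t,lo,hi,x0,x1,y0,y1):
        m=D&(z>lo)&(z<hi)&(x>x0)&(x<x1)&(y>y0)&(y<y1)
        if m.sum()>20: print(" ",t,m.sum(),np.median(z[m]).round(4),rect(P[m]))
    rep("socket",.056,.064,.4,.6,-.08,.06); rep("housing",.025,.035,.38,.62,-.2,.07); rep("key",.048,.056,.44,.54,-.16,-.07)
    rep("boardtop",.051,.062,.42,.56,.12,.2); rep("rack",.013,.023,.4,.57,.08,.25)
    g=cv2.cvtColor(d["frame"],cv2.COLOR_BGR2GRAY)
    # slot: non-white hole inside socket
    m=(D&(z>.056)&(z<.064)&(x>.4)&(x<.6)&(y>-.08)&(y<.06)).astype(np.uint8)
    cn,hi=cv2.findContours(m,cv2.RETR_CCOMP,cv2.CHAIN_APPROX_NONE)
    for c,h in zip(cn,hi[0]):
        if len(c)>40: print("  cont",h[3]>=0,len(c),rect(fray(d,c[:,0],.06)))
E
```

```text
6.2833
A desk 0.0005896881228638557
  socket 2614 0.06 (array([507.7, -12.3]), array([ 37.8, 118.7]), 79.5)
  housing 8849 0.0302 (array([498.3, -61.1]), array([190.8, 129.6]), 79.7)
  key 599 0.0524 (array([ 488.6, -114.8]), array([36.6, 36.7]), 84.3)
  boardtop 761 0.0559 (array([486.4, 160.7]), array([89.7,  7.5]), 5.6)
  rack 7593 0.0178 (array([485.8, 160.8]), array([121.7, 100.9]), 5.5)
  cont False 268 (array([507.8, -11.4]), array([ 38.9, 119.6]), 79.8)
  cont True 179 (array([507. , -11.2]), array([13.8, 93.9]), 79.5)
B desk -0.00041275977925009323
  socket 3045 0.0597 (array([507.6, -12.6]), array([ 36.3, 117.1]), 79.8)
  housing 13220 0.0299 (array([498.5, -61.8]), array([190.7, 129.4]), 79.9)
  key 960 0.052 (array([ 488.5, -115.8]), array([37.3, 37.5]), 32.6)
  boardtop 618 0.0552 (array([486.6, 160.7]), array([90.5,  9.7]), 5.6)
  rack 4834 0.0173 (array([485.9, 160.8]), array([123.2, 101.7]), 5.5)
  cont False 294 (array([507.3, -12.5]), array([ 36.2, 116.4]), 79.6)
  cont True 201 (array([506.4, -12.6]), array([13.4, 93. ]), 79.5)
```

View pics/w_slot.png

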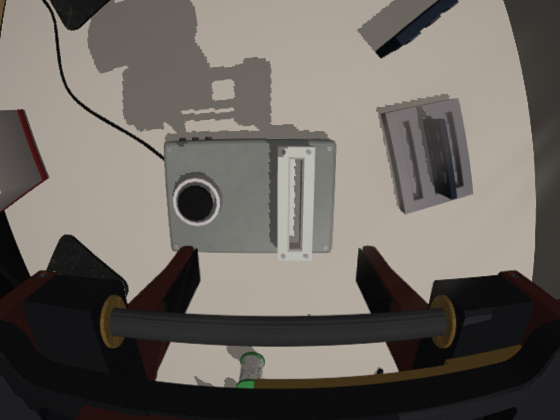

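The wrist view has the slot at (295,205), key at (197,200) and rack at (425,155). The fits from both wrist views agree within about 1 mm. The slot is at (507.0,-12.2) mm with tester yaw -10.2°, the key at (488.6,-115.5), and the board at (486.5,160.7) with yaw 5.6°. Now I'll grasp the board and lift it.

```bash
python3 - <<'E'
from bench import *
from h import *
o=down(.0977+np.pi)
move_to([.4865,.1607,.14],o)
move_l([.4865,.1607,.042],speed=.12); hold(.2)
s=state(); print(s["ee_pos"],s["ee_rot"],s["ft_force"])
close(); hold(.2); s=state(); print(s["ee_pos"],s["finger_gap"],s["finger_force"],s["ft_force"])
move_l([.4865,.1607,.19],speed=.2); s=state(); print(s["time"],s["ee_pos"],s["finger_gap"],s["finger_force"],s["ft_force"])
move_to([.507,-.0122,.19],down(-.178+np.pi)); hold(.3)
s=state(); print(s["time"],s["ee_pos"],s["ee_rot"],s["finger_gap"],s["finger_force"],s["ft_force"])
d=snap("wrist","w_held"); snap("side","s_held"); snap("top","t_held")
for n in("side","top"):
    e=np.load(n[0]+"_held.npz"); P=cloud(e); m=(abs(P[...,0]-.507)<.08)&(abs(P[...,1]+.012)<.05)&(P[...,2]>.14)&(P[...,2]<.18); q=P[m]
    print(n,m.sum(),rect(q) if m.sum()>5 else "", np.percentile(q[:,2],[1,99]) if m.sum()>5 else "")
P=fcloud(d); 
for lo,hi in((.15,.18),(.19,.215)):
    m=(d["depth"]>0)&(abs(P[...,0]-.507)<.07)&(abs(P[...,1]+.012)<.04)&(P[...,2]>lo)&(P[...,2]<hi)
    if m.sum()>20: print("w",lo,m.sum(),rect(P[m]))
E
```

```text
[0.48705573 0.16086887 0.04299737] [ 8.40351237e-04 -4.88544972e-02  9.98805538e-01  1.72131163e-04] [-0.42926385  0.44170919 -0.48107774]
[0.48648043 0.16069097 0.04198307] 0.00814112988395475 29.999439418315887 [-0.18471456 -0.29286979 -1.4626346 ]
10.6333 [0.48603467 0.1605919  0.18845403] 0.007963926896788716 29.99931424856186 [-0.40245627 -0.70057195 -0.39358828]
11.6667 [ 0.5070281  -0.01101133  0.19000076] [1.58855430e-05 8.77848279e-02 9.96139457e-01 7.62394701e-05] 0.007851410913556081 29.99926596879959 [ 0.19448513  0.28338272 -0.20472746]
side 342 (array([507.4,  -6.3]), array([ 9.6, 90. ]), 83.2) [0.15478078 0.1796469 ]
top 8 (array([467. ,  -7.3]), array([ 5.6, 14.9]), 40.0) [0.15824692 0.17605402]
w 0.15 149 (array([480.2, -10.4]), array([ 7.8, 39. ]), 65.7)
w 0.19 3320 (array([506.5, -12.2]), array([26.9, 89.2]), 70.0)
```

View pics/w_held.png

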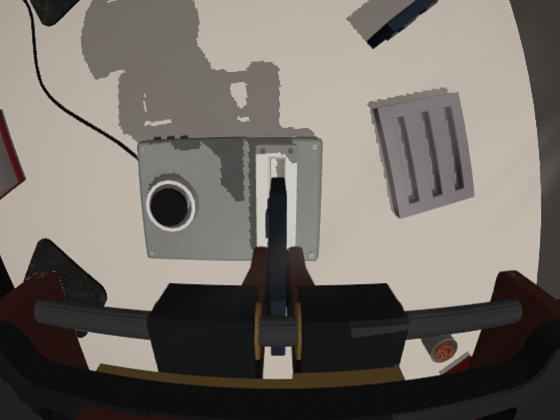

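The wrist view shows the board held between the fingers, upright and in line with the slot; its near end is at (278,180) and the slot at (277,165). I'll insert it in guarded steps.

```bash
python3 - <<'E'
from bench import *
from h import *
move_l([.507,-.0122,.10],speed=.15); hold(.15)
s=state(); print(s["time"],s["ee_pos"],s["ft_force"]); f0=s["ft_force"]
for z in np.arange(.096,.0735,-.003):
    move_l([.507,-.0122,z],speed=.05)
    s=state(); f=s["ft_force"]-f0; print(round(z,4),np.round(s["ee_pos"],4),np.round(f,1),np.round(s["moment"],2))
    if np.linalg.norm(f)>18: print("stop"); break
print(s["time"],s["finger_gap"])
snap("side","s_ins"); d=cv2.imread("pics/s_ins.png")[150:260,230:360]; cv2.imwrite("pics/s_ins_c.png",cv2.resize(d,None,fx=5,fy=5,interpolation=cv2.INTER_CUBIC))
E
```

```text
12.7167 [ 0.50781814 -0.01229643  0.10160495] [ 0.47436369  0.68359438 -0.21157699]
0.096 [ 0.507  -0.0122  0.0959] [-1.1  0.   0.2] [ 0.08 -0.16 -0.02]
0.093 [ 0.5068 -0.0122  0.0927] [-0.8 -1.4  0.1] [ 0.01 -0.14 -0.01]
0.09 [ 0.5068 -0.0122  0.0897] [-1.1 -0.6 -0.8] [ 0.02 -0.17  0.03]
0.087 [ 0.5068 -0.0122  0.0867] [-0.5 -0.9 -0. ] [ 0.08 -0.16  0.01]
0.084 [ 0.5068 -0.0122  0.0837] [-0.9 -1.6 -0.1] [ 0.   -0.12 -0.01]
0.081 [ 0.5068 -0.0122  0.0807] [-0.9 -1.5 -0.6] [ 0.05 -0.12 -0.  ]
0.078 [ 0.5068 -0.0122  0.0777] [-0.5 -0.5 -0.9] [ 0.04 -0.17  0.03]
0.075 [ 0.5068 -0.0122  0.0747] [-1.2 -0.7 -0.2] [ 0.02 -0.16 -0.03]
14.7167 0.007784094782407833
```

View pics/s_ins_c.png

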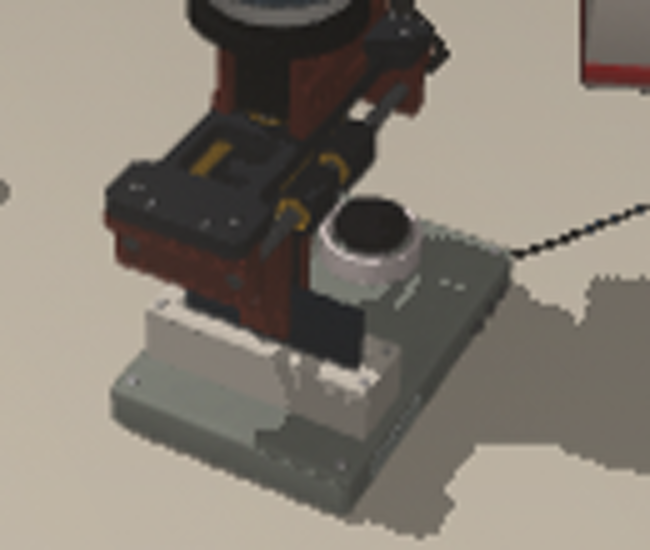

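The side crop shows the board standing in the slot at (275,325), with no resistance so far. I'll seat it on the floor, release, retreat and check.

```bash
python3 - <<'E'
from bench import *
from h import *
f0=state()["ft_force"]
for z in (.074,.073,.072,.071):
    move_l([.507,-.0122,z],speed=.03); hold(.05); s=state(); f=s["ft_force"]-f0; print(z,np.round(s["ee_pos"],4),np.round(f,1))
    if f[2]>6: break
gripper_open(); s=state(); print(s["time"],s["finger_gap"],s["finger_force"],s["ft_force"])
move_l([.507,-.0122,.2],speed=.2)
move_to([.4886,-.1155,.2],down(-.178+np.pi)); close(); hold(.2)
s=state(); print(s["time"],s["ee_pos"],s["finger_gap"],s["ft_force"])
d=snap("wrist","w_home"); P=fcloud(d); z=P[...,2]; D=d["depth"]>0
m=D&(z>.08)&(z<.1)&(abs(P[...,0]-.507)<.08)&(abs(P[...,1]+.012)<.04); print("w board top",m.sum(),rect(P[m]),np.median(z[m]))
e=snap("side","s_home"); P=cloud(e); z=P[...,2]
m=(z>.065)&(z<.11)&(abs(P[...,0]-.507)<.08)&(abs(P[...,1]+.012)<.04); print("s board",m.sum(),rect(P[m]),np.percentile(z[m],[50,98]))
E
```

```text
0.074 [ 0.507  -0.0122  0.074 ] [-0.3  0.6 -0.6]
0.073 [ 0.5071 -0.0122  0.074 ] [-2.8  0.4  6.5]
16.65 0.08780698672246283 0.0 [-0.84989237 -0.42514839  0.53872523]
19.475 [ 0.48859076 -0.11550664  0.19997967] 0.00037541678275796245 [-0.32120528 -0.07174879 -0.58069374]
w board top 1107 (array([507.2, -13. ]), array([10.8, 90.9]), 79.6) 0.08728052709134139
s board 353 (array([506.7,  -9.7]), array([12. , 90.4]), 79.1) [0.08079179 0.08962107]
```

The board is home: its top is at about 88 mm and its centre within 1 mm of the slot's. Now I'll press the key in small steps, watching the force.

```bash
python3 - <<'E'
from bench import *
from h import *
x,y=.4886,-.1155
move_l([x,y,.066],speed=.12); hold(.3)
f0=np.mean([(state()["ft_force"],hold(.02))[0] for _ in range(8)],0)[2]; print("f0",f0)
z=.062
while z>.0490:
    move_l([x,y,z],speed=.03); hold(.1)
    F=[];Z=[]
    for _ in range(5): s=state(); F.append(s["ft_force"][2]-f0); Z.append(s["ee_pos"][2]); hold(.02)
    f,t=np.mean(F),np.mean(Z)-.008; print(round(z,4),"tip",round(t,4),"F",round(f,2))
    if f>7.0 or t<.0455: break
    z-=.001
hold(.3); s=state(); print(s["time"],s["ee_pos"],s["ft_force"][2]-f0)
d=snap("side","s_key"); cv2.imwrite("pics/s_key_c.png",cv2.resize(d["frame"][140:260,230:360],None,fx=5,fy=5,interpolation=cv2.INTER_CUBIC))
E
```

```text
f0 -0.010907722966477428
0.062 tip 0.0539 F 0.01
0.061 tip 0.053 F 0.03
0.06 tip 0.0524 F 2.78
0.059 tip 0.0512 F 3.74
0.058 tip 0.0501 F 4.52
0.057 tip 0.0492 F 5.22
0.056 tip 0.0483 F 5.69
0.055 tip 0.0474 F 5.94
0.054 tip 0.0465 F 6.57
0.053 tip 0.0455 F 7.16
25.9417 [ 0.48880078 -0.11557118  0.05356437] 6.529043356126658
```

View pics/s_key_c.png

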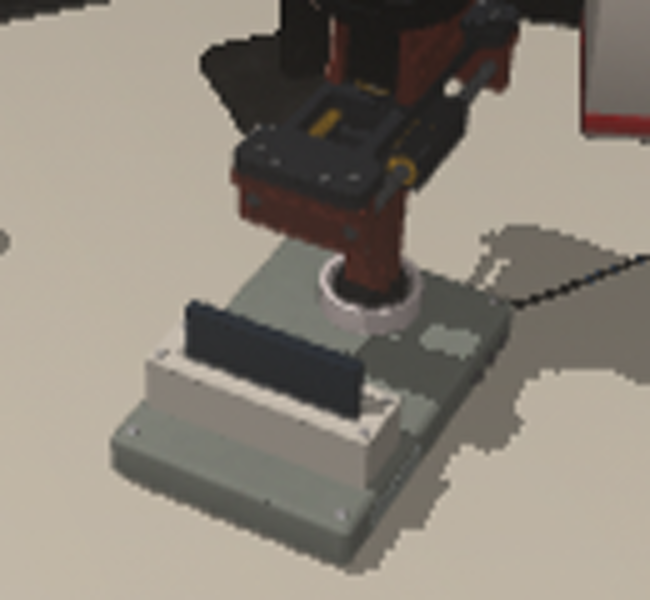

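The crop shows the board home in the slot at (270,360) and untouched. The fingers are inside the guard ring at (370,290), with the key about level with its rim. Tip height and force both give about 6.4 mm of travel, so I'm handing in.

```bash
python3 -c "
from bench import *
print(job_done())"
```

```text
the job is handed in; nothing more can be done
None
```

I handed the job in with the board fully home in the tester's slot and let go, and the fingers holding the key about 6.5 mm down at about 7 N; the hand-in call gave no verdict.

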